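Put the shoe-care kit back in its caddy

TASK

Put the shoe-care kit away in the wooden caddy, each thing lying flat on the floor of its own compartment and let go: the big handleless shoe brush, bristles down, in the undivided insert; the long-handled dauber, bristles down, in the narrow groove; the flat polish tin, lid up, in the larger part of the divided insert and the cream jar, upright, in its smaller part. The clothes brush and the candle in its open tin are not part of the kit: leave them where they are.

Things in the scene. Friction and masses are not known exactly. Their poses are not given: they have to be found in the camera images.
- open_insert: Grey plastic insert, 84 (x) x 166 (y) x 17 mm, with one undivided compartment 78 x 160 mm. Origin: centre of underside, 6 mm above the ledge; x across, y along, z up; floor at z = 3 mm, rim at 17 mm. The three inserts lie side by side across their widths, 86 mm apart, in varying order, fixed in the beech caddy, a tray 274 x 184 mm with walls 22 mm high, level with the rims.
- divided_insert: Grey plastic insert, 84 (x) x 166 (y) x 17 mm, fixed in the caddy, split by a 3 mm cross wall into a larger part 78 x 92 mm (centre y = -34 mm) for the tin and a smaller part 78 x 65 mm (centre y = +47.5 mm) for the jar. Origin: centre of underside, 6 mm above the ledge; x across, y along, z up; floor at z = 3 mm, rim at 17 mm.
- groove_insert: Grey plastic insert, 84 (x) x 166 (y) x 17 mm, fixed in the caddy, with broad solid shoulders along both long sides, level with the rim, leaving one central groove 48 mm wide and 160 mm long. Origin: centre of underside, 6 mm above the ledge; x across, y along, z up; floor at z = 3 mm, rim at 17 mm.
- shoe_brush: Large oblong beech brush without handle, round ends, 140 (x) x 52 (y) x 46 mm, lying on its dark bristles. Origin: centre of the underside (bristle tips), z up. Bristles 124 x 40 mm up to z = 24 mm, wood with straight sides 52 mm apart from 24 to 42 mm, smaller step on top. 0.11 to 0.22 kg.
- dauber: Beech dauber 140 mm long, like a big toothbrush. Round head 30 mm wide at x = +55 mm, bristles below; neck 14 mm wide, z = 20 to 32 mm, from x = +4 to +45 mm (grip at x = +28, near its balance); 13 mm handle sloping down to the ledge at its -x end. Rests on bristles and handle end. Origin: mid-length, on the underside; x to the head, z up. About 0.05 kg.
- polish_tin: Flat round steel shoe-polish tin with a closed stepped lid, a dark enamelled panel on top and a tiny opening key at its side, 60 mm diameter, 28 mm high; lid from z = 13 to 26 mm, body below 57 mm. Origin: centre of the underside, z up. 0.08 to 0.15 kg.
- cream_jar: Jar of shoe cream standing upright: amber glass 42 mm wide, broad knurled aluminium screw lid 44 mm wide from z = 32 to 48 mm (top). Origin: centre of the underside, z up. 0.09 to 0.18 kg.
- clothes_brush: Clothes brush, NOT part of the kit: beech, oblong head 105 x 44 mm with a short thick handle, 177 mm long in all, 34 mm high, lying on its dark bristles. Origin: under the centre of the head; handle towards -x, to x = -125 mm. Leave it alone.
- candle_tin: Candle in an open round steel tin, NOT part of the kit: 60 mm diameter, 42 mm high, cream wax and a wick seen inside. Origin: centre of the underside. Leave it alone.
Things that resemble listed ones, but are neither listed nor needed, are in the scene too. What is shaped like the dauber but green or turquoise is not meant.

How it is judged:
At the end, for the whole second after the job is handed in: Each of the four kit things is at rest on the floor of its own compartment (origin within the compartment, under 8 mm above the insert's underside), upright or bristles down (tilt under 0.12 rad); clothes brush and candle tin each moved less than 30 mm (x of shoe_brush in the frame of open_insert between -0.016 and 0.016 m and y of shoe_brush in the frame of open_insert between -0.014 and 0.014 m and z of shoe_brush in the frame of open_insert between 0 and 0.008 m and angle between each of shoe_brush, dauber, polish_tin, cream_jar's own z axis and vertical below 0.12 rad and linear speed of each of shoe_brush, dauber, polish_tin, cream_jar below 0.02 m/s and angular speed of each of shoe_brush, dauber, polish_tin, cream_jar below 0.2 rad/s and x of dauber in the frame of groove_insert between -0.017 and 0.017 m and y of dauber in the frame of groove_insert between -0.014 and 0.014 m and z of dauber in the frame of groove_insert between 0 and 0.008 m and x of polish_tin in the frame of divided_insert between -0.014 and 0.014 m and y of polish_tin in the frame of divided_insert between -0.054 and -0.014 m and z of polish_tin in the frame of divided_insert between 0 and 0.008 m and x of cream_jar in the frame of divided_insert between -0.021 and 0.021 m and y of cream_jar in the frame of divided_insert between 0.031 and 0.063 m and z of cream_jar in the frame of divided_insert between 0 and 0.008 m and distance of each of clothes_brush, candle_tin from where it was at the start of the episode below 0.03 m); the robot touches nothing.
It fails at once if the clothes brush is moved by more than 30 mm (distance of clothes_brush from where it was at the start of the episode above 0.03 m).
It fails at once if the candle tin is moved by more than 30 mm (distance of candle_tin from where it was at the start of the episode above 0.03 m).
It also fails if it takes over 96 s, if anything falls off the work surface, if the arm or the gripper's body presses on something with over 40 N, if the wrist force passes 120 N, or if a joint passes its speed limit or range.

ROBOT

A 6-joint arm with a two-finger parallel gripper is mounted at the origin on the work surface. World frame = base frame: x ahead of the robot, y to its left, z up, the work surface at z = 0. Lengths are in m, angles in rad, forces in N, time in s.
With the tool pointing down it reaches from about 0.275 to 1 m from the base axis. Payload 8.4 kg.
Tool frame: the origin (TCP) lies at the very end of the fingers, on their centre line; the grasp point (between the pads) lies r.grasp_offset behind it (r.grasp_offset is the distance from the TCP to the grasp point, in m); x points along the fingers, y is the direction in which the jaws open and shut, and the axes are right-handed (so a half turn about x gives the same grasp; the last joint's range is limited). The gripper opens to 85 mm and grips with 20 to 120 N. Pads are 22 mm wide; open, the fingers measure 114 mm over their backs; the gripper's body (76 mm by 85 mm) begins 54 mm behind the grasp point. The pads swing forward as they close: fully open they stand 13 mm farther back than shut.
Start: joints at [-1.179, 0.353, 1.633, -0, 1.155, -0.002], TCP at [0.24, -0.577, 0.231] pointing down, gripper open.
Joint ranges: [-2.63, 2.63], [-0.92, 2.1], [0.06, 2.66], [-1.3, 4.44], [0, 2.69], [-3.02, 3.02]. Speed limits (rad/s): [2.22, 2.22, 2.79, 3.14, 3.14, 3.14].

INTERFACE

Orientations are given as a unit quaternion [x, y, z, w].
In Python, from bench import r, imaging gives the robot as it stands.
- The arm moves only by the tool step_arm, never from a script. Its argument "moves" is a list that holds one entry, the list of rows, each a list of 4 numbers: the shift along the tool's x, y, z in cm, then the turn about the tool's x in rad. A call has 1 to 12 rows; each row is the pose to reach, as a shift and turn from the pose measured when the call began, along the tool's axes at that moment; what a row does not reach only later rows make up. A row lasts 1/8 s, in which the tool goes at most 62.5 mm and 10.7 degrees, less where a joint would pass 70% of its speed; a pose out of reach is approached as far as the arm can. A call with a gripper value outside its range is refused whole. "gripper" is the finger opening in cm, from 0 to 8.54, set as the call begins (left out, the last holds). The fingers move at their own pace and stop on an object; "grip_force" is the grip in N (left out, the last holds). Time passes only in rows, so rows that repeat a pose let the fingers close. It gives the time, the measured TCP pose, the force and the opening at its end, in the units of the state.
- r.get_state(): the state, without advancing time (a new reading comes with each control period).
- imaging.snapshot(name): name is "scene" or "top"; returns a dict with "img" (400x640x3 uint8, red, green, blue), "fx", "fy", "cx", "cy" (pixels), "k1" (the pictures are not rectified: a ray, as slopes to the right and down, at radius r is drawn at 1 + k1 r^2 times it, then the intrinsics apply), "T" (4x4, takes a point from camera to world coordinates). Camera axes: x right, y down, z forward; pixel columns grow to the right and rows downward; lengths in m; the calibration is good to about 2 mm. A picture is of the moment at which its call begins. There is no depth.
- r.finish_job(): hands the job in, once; it reports no verdict.
Trained networks look in a picture, given as the dict that the camera call returned (one of the last four; its "shot" number tells which), for a name from the list of things; names that differ only in an ending like _2 or _b are one class to them, and where a whole thing is asked for, a point or a joint stands for the part that bears it (a point fixed in the world has none). Each returns a list of dicts, best first, with "confidence" (0 to 1); they miss things now and then, are a little off and sometimes report something else, mostly with a low value. They report only what shows in the picture. A call takes as long as a camera call. They do not tell look-alikes from the thing itself.
- imaging.masks_of(picture, query): "pixels" (400x640 bool, what is visible of it).
- imaging.tip_of(picture, query): "point" ([x, y, z] in m, in the coordinates of the camera as it stood for that picture, good to about 4 mm: a listed point, or the origin of a listed thing).
The state is a dict: "clock": time; "q": joint angles; "joint_velocities": joint speeds; "tau": joint torques, N m; "ee_pos": TCP position; "eef_rot": TCP orientation; "force": force on the tool from outside, world axes, zero at the start; "torque": the same for the moment, N m; "grip_width": opening from 0.0 (shut) to 1.0 (fully open).
Only numpy, scipy, OpenCV 4.12 (cv2) and the standard library are available. Lean on these libraries where they do the work, as an engineer would, in place of code of your own. Each camera call takes 0.05 s, during which the arm holds its last target. There are 200 camera calls.

## Working session

There is one attempt and no reset: what is moved stays moved. The work goes in short steps, Python scripts to look and compute and a tool call to move; the robot and the scene stay as the last step left them, time stands still between calls to the robot, and variables do not carry over. Pictures are saved under pics/ and viewed, about 12 in all and at most 16, crops included, and the job is handed in when it is done.

Besides the shell and the picture viewer there is one more tool, called as a command line: name --argument value ..., lists and objects as JSON in quotes. step_arm: Moves the arm, as the interface text tells. Its arguments: {"type":"object","properties":{"moves":{"type":"array","items":{"type":"array","items":{"type":"array","items":{"type":"number"}}}},"gripper":{"type":"number"},"grip_force":{"type":"number"}},"required":["moves"]}

```bash
mkdir -p pics; ls
cat > h.py <<'E'
import numpy as np, cv2
from bench import r, imaging
def ray(p,u,v):
    K=np.array([[p['fx'],0,p['cx']],[0,p['fy'],p['cy']],[0,0,1]])
    x,y=cv2.undistortPoints(np.array([[[u,v]]],float),K,np.array([p['k1'],0,0,0.]))[0,0]
    T=np.array(p['T']); return T[:3,3],T[:3,:3]@np.array([x,y,1])
def at(p,u,v,z):
    o,d=ray(p,u,v); return o+d*(z-o[2])/d[2]
def w(p,pt):
    T=np.array(p['T']); return T[:3,:3]@np.array(pt)+T[:3,3]
def save(p,n,box=None,s=1):
    im=p['img'][:,:,::-1]
    if box: a,b,c,d=box; im=im[b:d,a:c]
    cv2.imwrite('pics/'+n,cv2.resize(im,None,fx=s,fy=s,interpolation=cv2.INTER_CUBIC))
E
python3 - <<'E'
from h import *
for n in ['top','scene']:
    p=imaging.snapshot(n); save(p,n+'0.png')
    print(n,np.round(p['T'],3).tolist(),p['fx'],p['k1'])
    for q in ['open_insert','divided_insert','groove_insert','shoe_brush','dauber','polish_tin','cream_jar','clothes_brush','candle_tin']:
        for t in imaging.tip_of(p,q): print(q,round(t['confidence'],2),np.round(w(p,t['point']),3))
        for m in imaging.masks_of(p,q):
            ys,xs=np.nonzero(m['pixels']); print('   mask',round(m['confidence'],2),xs.mean().round(),ys.mean().round(),len(xs))
print(r.grasp_offset,r.get_state())
E
```

```text
pics
top [[0.019, -0.998, 0.063, 0.447], [-1.0, -0.019, -0.008, 0.004], [0.009, -0.063, -0.998, 1.066], [0.0, 0.0, 0.0, 1.0]] 377.93880438153525 0.02617091883395437
open_insert 0.8 [ 0.466 -0.053  0.005]
   mask 0.8 337.0 220.0 1851
divided_insert 0.59 [ 0.632 -0.015  0.005]
divided_insert 0.31 [ 0.545 -0.034  0.007]
   mask 0.88 325.0 159.0 1820
groove_insert 0.65 [ 0.548 -0.034  0.009]
groove_insert 0.31 [0.514 0.353 0.005]
   mask 0.86 330.0 189.0 1861
shoe_brush 0.72 [0.516 0.351 0.004]
   mask 0.72 191.0 197.0 1093
dauber 0.89 [ 0.322 -0.24   0.003]
dauber 0.78 [ 0.706 -0.272  0.001]
dauber 0.69 [ 0.539 -0.249 -0.001]
dauber 0.61 [ 0.475 -0.491  0.001]
   mask 0.85 408.0 273.0 375
   mask 0.73 498.0 220.0 293
   mask 0.67 408.0 191.0 322
   mask 0.53 411.0 131.0 233
   mask 0.36 449.0 179.0 432
polish_tin 0.76 [ 0.497  0.451 -0.005]
polish_tin 0.2 [ 0.537 -0.249 -0.001]
   mask 0.65 155.0 204.0 420
cream_jar 0.51 [ 0.442 -0.343  0.005]
   mask 0.79 444.0 230.0 268
   mask 0.26 325.0 159.0 1747
clothes_brush 0.57 [0.556 0.24  0.001]
   mask 0.83 232.0 190.0 685
candle_tin 0.73 [ 
[... 1021 characters left out ...]
 -0.005]
   mask 0.77 233.0 146.0 276
0.0187 {'clock': 1.9, 'q': array([-1.17939263e+00,  3.52985174e-01,  1.63339277e+00,  1.81533032e-05,
        1.15520059e+00, -2.38699350e-03]), 'joint_velocities': array([-0.00088081,  0.0006584 ,  0.00055958,  0.00082553, -0.00011062,
        0.00089929]), 'tau': array([-4.32250899e-04, -6.05165219e+01, -3.42439342e+01, -8.27251995e-06,
        1.11849131e-03,  9.16545304e-06]), 'ee_pos': array([ 0.23982289, -0.57716477,  0.23129333]), 'eef_rot': array([ 0.69345176,  0.13832189, -0.69343831,  0.13832942]), 'force': array([-0.3894147 ,  0.13276258, -0.3940011 ]), 'torque': array([-0.00605252,  0.01599664,  0.04589988]), 'grip_width': 1.0016069281551423}
```

Run:
```python
from h import *
p=imaging.snapshot('top'); save(p,'t1.png',(130,110,530,310),2)
q=imaging.snapshot('scene'); save(q,'s1.png',(200,90,480,310),2.8)
```

```text
(no output)
```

View pics/t1.png

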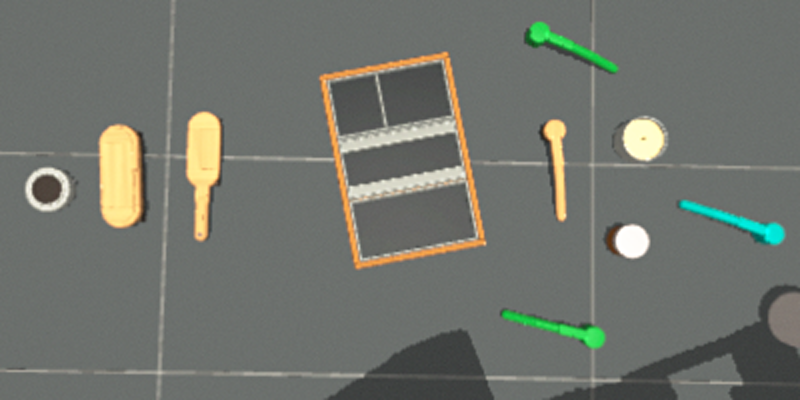

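View pics/s1.png

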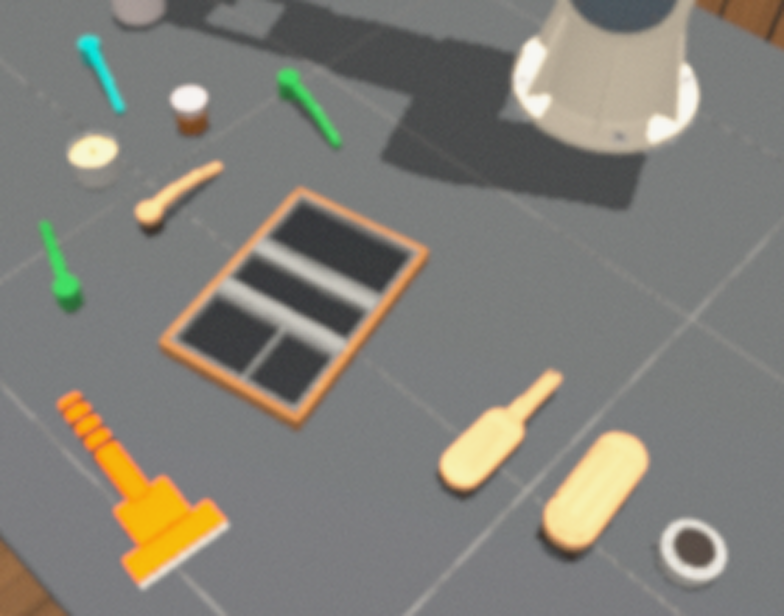

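```bash
cat >> h.py <<'E'
from scipy.spatial.transform import Rotation as Ro
def plan(x,y,z,jaw=None):
    """shift (cm, tool axes) & turn to bring TCP to xyz with jaw axis at world angle jaw (mod pi)"""
    s=r.get_state(); R=Ro.from_quat(s['eef_rot']).as_matrix()
    d=R.T@(np.array([x,y,z])-s['ee_pos'])*100
    a=0
    if jaw is not None:
        j=np.array([np.cos(jaw),np.sin(jaw),0]); v=R.T@j; a=np.arctan2(v[2],v[1]); a=(a+np.pi/2)%np.pi-np.pi/2
    print('shift',np.round(d,2),'turn',round(a,3),'q6',round(s['q'][5],2),'ee',np.round(s['ee_pos'],4),'grip',round(s['grip_width'],3),'F',np.round(s['force'],1),'t',s['clock'])
E
python3 - <<'E'
from h import *
p=imaging.snapshot('top'); q=imaging.snapshot('scene')
def rect(p,m,z,n):
    ys,xs=np.nonzero(m); P=np.array([at(p,u,v,z)[:2] for u,v in zip(xs,ys)],np.float32)
    (c,wh,a)=cv2.minAreaRect(P*1000)
    a=a if wh[0]>wh[1] else a+90
    print(n,np.round(c),np.round(wh),'long axis deg',round(a,1),'mean',np.round(P.mean(0)*1000))
for p,n in ((p,'top'),(q,'scene')):
    hsv=cv2.cvtColor(p['img'],cv2.COLOR_RGB2HSV)
    wood=((hsv[...,0]>8)&(hsv[...,0]<24)&(hsv[...,1]>80)&(hsv[...,2]>120)).astype(np.uint8)
    k,l,st,ce=cv2.connectedComponentsWithStats(wood)
    for i in range(1,k):
        if st[i,4]>60:
            c=ce[i]; g=at(p,*c,0.03)[:2]
            if 0.2<g[0]<0.8 and abs(g[1])<.6:
                rect(p,l==i,0.022 if st[i,2]>60 else (.042 if g[1]>.3 else .026),n+str(np.round(c)))
    for nm,z in (('polish_tin',.026),('cream_jar',.04)):
        rect(p,imaging.masks_of(p,nm)[0]['pixels'],z,n+nm)
E
```

```text
top[330. 190.] [548. -32.] [276. 186.] long axis deg 11.8 mean [547. -31.]
top[231. 197.] [519. 241.] [176.  47.] long axis deg 1.8 mean [522. 242.]
top[408. 193.] [ 537. -243.] [139.  28.] long axis deg 0.3 mean [ 543. -247.]
top[191. 197.] [517. 349.] [139.  56.] long axis deg 4.3 mean [518. 346.]
toppolish_tin [498. 448.] [55. 65.] long axis deg 91.1 mean [498. 448.]
topcream_jar [ 443. -338.] [41. 54.] long axis deg 91.1 mean [ 443. -338.]
scene[262. 158.] [ 547. -243.] [129.  37.] long axis deg 5.1 mean [ 552. -241.]
scene[304. 204.] [555. -25.] [284. 192.] long axis deg 11.8 mean [577.  -9.]
scene[380. 243.] [524. 245.] [180.  48.] long axis deg 0.8 mean [524. 246.]
scene[410. 268.] [524. 355.] [146.  55.] long axis deg 4.2 mean [536. 356.]
scenepolish_tin [507. 454.] [54. 65.] long axis deg 174.6 mean [508. 454.]
scenecream_jar [ 455. -328.] [84. 43.] long axis deg 49.0 mean [ 453. -328.]
```

Run:
```python
from h import *
print(Ro.from_quat(r.get_state()['eef_rot']).as_matrix().round(3))
plan(.443,-.341,.12); plan(.443,-.341,.026)
```

```text
[[ 0.     0.384 -0.923]
 [-0.    -0.923 -0.384]
 [-1.     0.    -0.   ]]
shift [ 11.13 -14.02 -27.82] turn 0 q6 -0.0 ee [ 0.2398 -0.5772  0.2313] grip 1.002 F [-0.5  0.3 -0.4] t 2.3
shift [ 20.53 -14.02 -27.82] turn 0 q6 -0.0 ee [ 0.2398 -0.5772  0.2313] grip 1.002 F [-0.5  0.3 -0.4] t 2.3
```

step_arm --moves '[[[8,-14,-27.8,0],[8,-14,-27.8,0],[8,-14,-27.8,0],[8,-14,-27.8,0],[8,-14,-27.8,0],[11.1,-14,-27.8,0],[11.1,-14,-27.8,0]]]' --gripper 8.0 --grip_force 40

```text
clock: 3.18
ee_pos: [0.442, -0.3394, 0.1185]
eef_rot: [-0.692, -0.14, 0.694, -0.138]
force: [-1.0, 0.3, -0.6]
grip_width: 0.941
```

Run:
```python
from h import *
p=imaging.snapshot('scene'); save(p,'s2.png',(200,70,360,190),5)
for n in('cream_jar','dauber'):
  for t in imaging.tip_of(p,n): print(n,w(p,t['point']).round(3))
plan(.443,-.341,.026)
```

```text
cream_jar [ 0.444 -0.34  -0.001]
dauber [ 0.711 -0.266 -0.003]
dauber [ 0.543 -0.247 -0.001]
dauber [ 0.323 -0.244  0.001]
dauber [ 0.47  -0.483 -0.004]
dauber [ 0.635 -0.014  0.002]
shift [ 9.54 -0.12 -0.05] turn 0 q6 0.52 ee [ 0.4429 -0.3423  0.1214] grip 0.937 F [ 0.1 -0.2  0.2] t 3.325
```

View pics/s2.png

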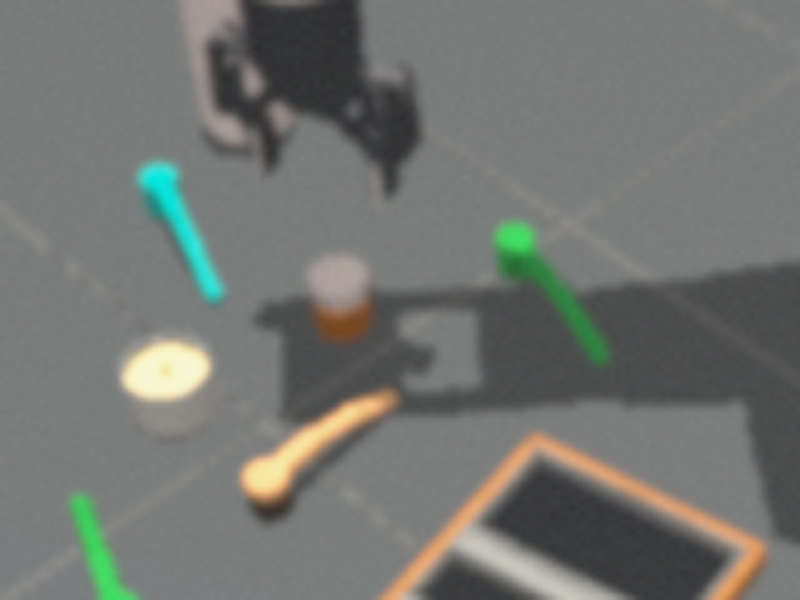

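step_arm --moves '[[[5,-0.1,0,0],[8,-0.1,0,0],[9.5,-0.1,0,0],[9.5,-0.1,0,0],[9.5,-0.1,0,0]]]'

```text
clock: 3.95
ee_pos: [0.4433, -0.3423, 0.0277]
eef_rot: [0.694, 0.137, -0.693, 0.139]
force: [-0.2, 0.4, 1.1]
grip_width: 0.938
```

step_arm --moves '[[[0,0,0,0],[0,0,0,0],[0,0,0,0],[0,0,0,0],[0,0,0,0],[0,0,0,0],[-4,0,0,0],[-9,0,0,0],[-9,0,0,0]]]' --gripper 3.5 --grip_force 40

```text
clock: 5.08
ee_pos: [0.4453, -0.3437, 0.1216]
eef_rot: [0.696, 0.135, -0.691, 0.141]
force: [0.2, 0.2, -1.2]
grip_width: 0.494
```

Run:
```python
from h import *
plan(.623,.033,.12); plan(.623,.033,.037,0.206)
```

```text
shift [  0.06 -28.   -30.84] turn 0 q6 0.52 ee [ 0.4453 -0.3437  0.1216] grip 0.494 F [ 0.2  0.2 -1.2] t 5.075
shift [  8.36 -28.08 -30.8 ] turn -1.384 q6 0.52 ee [ 0.4453 -0.3437  0.1216] grip 0.494 F [ 0.2  0.2 -1.2] t 5.075
```

step_arm --moves '[[[0,-28,-30.8,0],[0,-28,-30.8,0],[0,-28,-30.8,0],[0,-28,-30.8,0],[0,-28,-30.8,0],[0,-28,-30.8,0],[0,-28,-30.8,0],[0,-28,-30.8,0],[0,-28,-30.8,0],[0,-28,-30.8,0]]]'

```text
clock: 6.32
ee_pos: [0.6219, 0.0316, 0.1201]
eef_rot: [0.696, 0.135, -0.692, 0.14]
force: [-0.0, 1.1, -1.6]
grip_width: 0.495
```

Run:
```python
from h import *
plan(.623,.033,.037)
for n in ('scene','top'):
  p=imaging.snapshot(n)
  if n=='scene': save(p,'s3.png',(230,110,390,230),5)
  for t in imaging.tip_of(p,'cream_jar'): print(t['confidence'],w(p,t['point']).round(3))
```

```text
shift [ 8.31 -0.16 -0.12] turn 0 q6 1.24 ee [0.6219 0.0316 0.1201] grip 0.495 F [-0.   1.1 -1.6] t 6.325
0.62 [0.621 0.036 0.09 ]
0.7 [0.515 0.352 0.006]
0.47 [0.621 0.031 0.095]
```

View pics/s3.png

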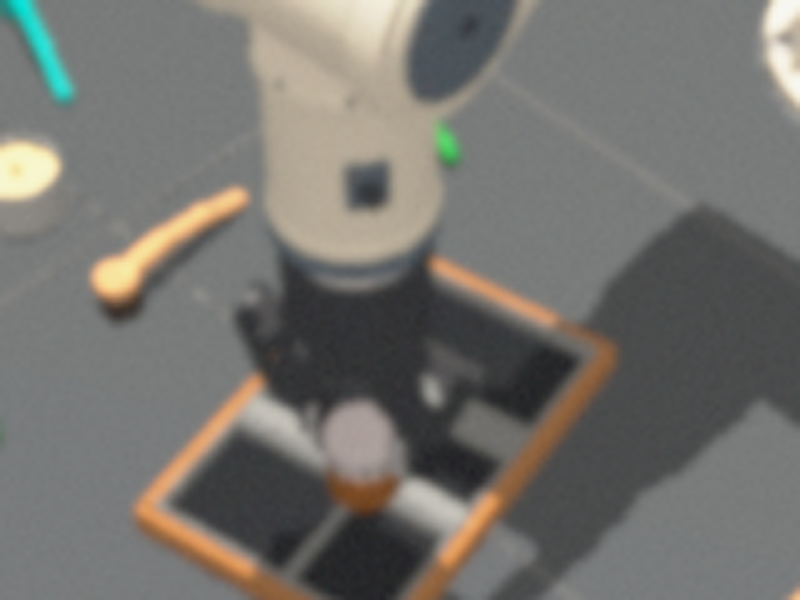

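step_arm --moves '[[[4,-0.1,-0.1,0],[7,-0.1,-0.1,0],[8.1,-0.1,-0.1,0],[8.25,-0.1,-0.1,0],[8.25,-0.1,-0.1,0]]]'

```text
clock: 7.15
ee_pos: [0.6242, 0.0327, 0.0389]
eef_rot: [0.696, 0.135, -0.691, 0.14]
force: [0.3, -0.8, -1.1]
grip_width: 0.497
```

step_arm --moves '[[[0,0,0,0],[0,0,0,0],[0,0,0,0],[-3,0,0,0],[-8,0,0,0],[-8,0,0,0]]]' --gripper 6.5

```text
clock: 7.9
ee_pos: [0.6263, 0.0334, 0.123]
eef_rot: [0.699, 0.134, -0.688, 0.141]
force: [-0.3, -0.4, 0.1]
grip_width: 0.762
```

Run:
```python
from h import *
plan(.568,-.243,.13,0.095+np.pi/2);plan(.568,-.243,.017,0.095+np.pi/2)
```

```text
shift [-0.63 23.33 15.92] turn 0.296 q6 1.24 ee [0.6263 0.0334 0.123 ] grip 0.762 F [-0.3 -0.4  0.1] t 7.9
shift [10.67 23.2  16.07] turn 0.296 q6 1.24 ee [0.6263 0.0334 0.123 ] grip 0.762 F [-0.3 -0.4  0.1] t 7.9
```

step_arm --moves '[[[-1,23.3,15.9,0.15],[-1,23.3,15.9,0.296],[-1,23.3,15.9,0.296],[-1,23.3,15.9,0.296],[-1,23.3,15.9,0.296],[0,23.3,15.9,0.296],[0,23.3,15.9,0.296],[0,23.3,15.9,0.296]]]' --gripper 4.5

```text
clock: 8.9
ee_pos: [0.5682, -0.2413, 0.1232]
eef_rot: [0.712, 0.032, -0.701, 0.036]
force: [0.1, -0.1, -0.3]
grip_width: 0.527
```

Run:
```python
from h import *
plan(.568,-.243,.017,0.095+np.pi/2)
p=imaging.snapshot('scene'); save(p,'s4.png',(220,100,380,220),5)
for n in('cream_jar','dauber'):
  for t in imaging.tip_of(p,n): print(n,w(p,t['point']).round(3))
# dauber head/tail: oriented line through wood px
hsv=cv2.cvtColor(p['img'],cv2.COLOR_RGB2HSV)
```

```text
shift [10.62  0.1   0.19] turn 0.002 q6 1.07 ee [ 0.5682 -0.2413  0.1232] grip 0.527 F [ 0.1 -0.1 -0.3] t 8.9
cream_jar [0.622 0.036 0.009]
dauber [ 0.327 -0.242  0.001]
dauber [ 0.542 -0.243 -0.002]
dauber [ 0.708 -0.263  0.   ]
dauber [ 0.473 -0.485 -0.002]
```

View pics/s4.png

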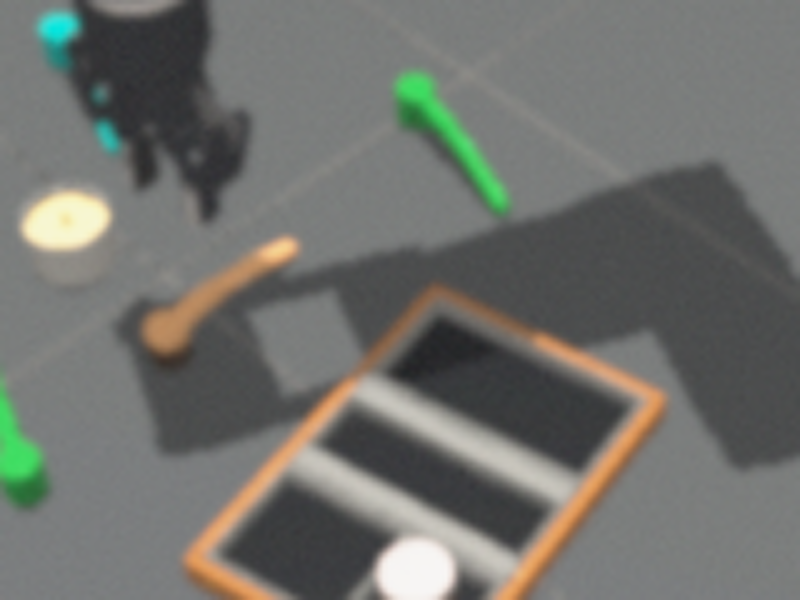

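Run:
```python
from h import *
p=imaging.snapshot('scene')
h=at(p,253,166,.034);t=at(p,278.4,149,.012);d=h-t;print(h,t,np.degrees(np.arctan2(d[1],d[0])),np.hypot(d[0],d[1]))
```

```text
[ 0.59968013 -0.23018994  0.034     ] [ 0.47616052 -0.24643236  0.012     ] 7.491222721461751 0.12458294386187022
```

step_arm --moves '[[[5,0.1,0.1,0],[9,0.1,0.1,0],[10.6,0.1,0.1,0],[10.6,0.1,0.1,0],[10.6,0.1,0.1,0]]]'

```text
clock: 9.72
ee_pos: [0.5705, -0.244, 0.0194]
eef_rot: [0.713, 0.031, -0.7, 0.037]
force: [0.4, 0.9, 0.0]
grip_width: 0.527
```

step_arm --moves '[[[0.3,0,0,0],[0.3,0,0,0],[0.3,0,0,0],[0.3,0,0,0],[0.3,0,0,0],[0.3,0,0,0],[-4,0,0,0],[-9,0,0,0],[-10,0,0,0],[-10,0,0,0]]]' --gripper 0.8 --grip_force 30

```text
clock: 10.98
ee_pos: [0.5689, -0.2434, 0.1199]
eef_rot: [0.713, 0.031, -0.699, 0.037]
force: [-0.8, 0.1, -1.2]
grip_width: 0.156
```

Run:
```python
from h import *
plan(.549,-.031,.117)
for n in ('scene','top'):
  p=imaging.snapshot(n); 
  if n=='scene':save(p,'s5.png',(200,70,320,160),6)
  for t in imaging.tip_of(p,'dauber'): print(w(p,t['point']).round(3))
```

```text
shift [  0.09 -21.34  -0.07] turn 0 q6 1.07 ee [ 0.5689 -0.2434  0.1199] grip 0.156 F [-0.8  0.1 -1.2] t 10.975
[ 0.327 -0.241 -0.   ]
[ 0.544 -0.244  0.101]
[ 0.712 -0.266 -0.003]
[ 0.327 -0.242  0.002]
[ 0.708 -0.27   0.004]
[ 0.631 -0.016  0.003]
```

View pics/s5.png

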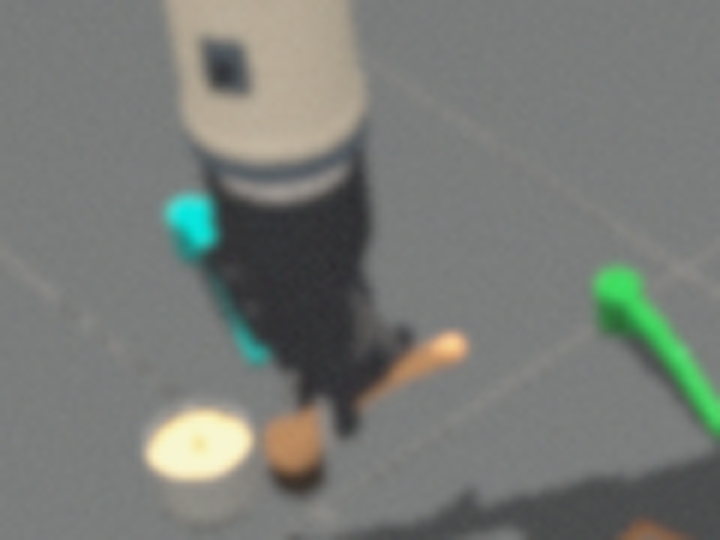

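Run:
```python
from h import *
plan(.5435,-.0045,.117,.206)
```

```text
shift [ -0.11 -23.96   0.11] turn 1.461 q6 1.07 ee [ 0.5677 -0.2429  0.1177] grip 0.152 F [ 0.1  0.6 -0.6] t 11.175
```

step_arm --moves '[[[-1,-6,0,-0.18],[-1,-12,0,-0.36],[-1,-18,0,-0.54],[-1,-24,0.1,-0.72],[-1,-24,0.1,-0.9],[-1,-24,0.1,-1.08],[-1,-24,0.1,-1.26],[0,-24,0.1,-1.44],[0,-24,0.1,-1.62],[0,-24,0.1,-1.68],[0,-24,0.1,-1.68],[0,-24,0.1,-1.68]]]'

```text
clock: 12.68
ee_pos: [0.5432, -0.0041, 0.1153]
eef_rot: [0.448, 0.543, -0.445, 0.554]
force: [0.6, -0.1, -0.2]
grip_width: 0.151
```

Run:
```python
from h import *
plan(.5435,-.0045,.027,.206)
for n in ('scene','top'):
  p=imaging.snapshot(n); 
  if n=='scene':save(p,'s6.png',(230,110,390,230),5)
  for t in imaging.tip_of(p,'dauber'): print(w(p,t['point']).round(3))
```

```text
shift [ 8.83 -0.1  -0.03] turn -0.002 q6 -0.21 ee [ 0.5432 -0.0041  0.1153] grip 0.151 F [ 0.6 -0.1 -0.2] t 12.675
[ 0.472 -0.485 -0.001]
[ 0.713 -0.264 -0.002]
[ 0.555 -0.036  0.097]
[ 0.326 -0.243  0.004]
[ 0.712 -0.272  0.001]
[ 0.475 -0.491  0.001]
```

View pics/s6.png

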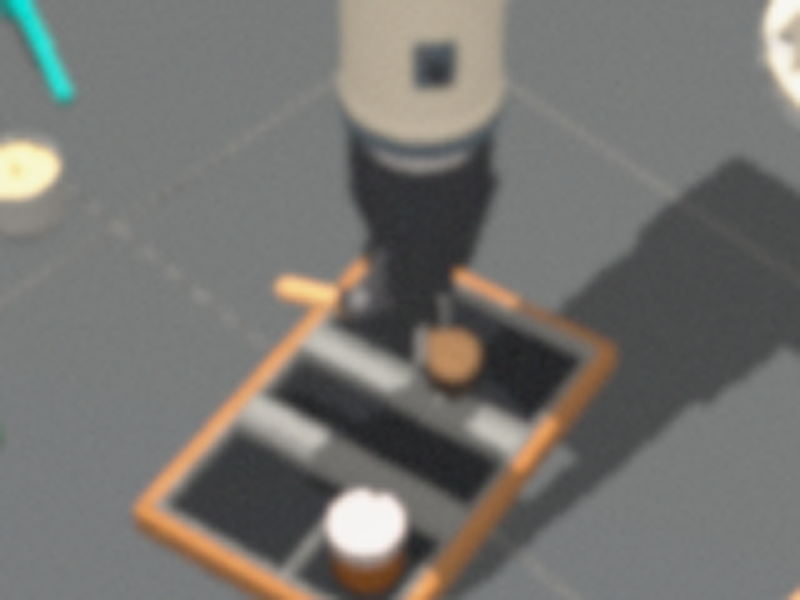

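Run:
```python
from h import *
p=imaging.snapshot('scene')
h=at(p,320.6,181,.132);t=at(p,287,167.6,.108);d=h-t;print(h,t,np.degrees(np.arctan2(d[1],d[0])),np.hypot(d[0],d[1]))
for x in (h,t):
  e=x[:2]-[.549,-.031]; print(e@[.979,.2045],e@[-.2045,.979])
```

```text
[0.54553833 0.02797967 0.132     ] [ 0.56571966 -0.09398171  0.108     ] 99.39577346302683 0.12361983530584691
0.008672365353254921 0.05844901081730807
0.0034887876349087577 -0.06507825981541195
```

step_arm --moves '[[[4,-0.2,0,0],[7,-0.2,0,0],[8.2,-0.2,0,0],[8.6,-0.2,0,0],[8.8,-0.2,0,0],[8.8,-0.2,0,0]]]'

```text
clock: 13.68
ee_pos: [0.5436, -0.005, 0.0286]
eef_rot: [0.448, 0.543, -0.444, 0.555]
force: [0.1, -0.2, -0.3]
grip_width: 0.154
```

Run:
```python
from h import *
plan(.5435,-.0045,.027,.206)
p=imaging.snapshot('scene');save(p,'s7.png',(230,110,390,230),5)
```

```text
shift [ 0.16 -0.   -0.05] turn -0.001 q6 -0.21 ee [ 0.5436 -0.005   0.0286] grip 0.154 F [ 0.1 -0.2 -0.3] t 13.675
```

View pics/s7.png

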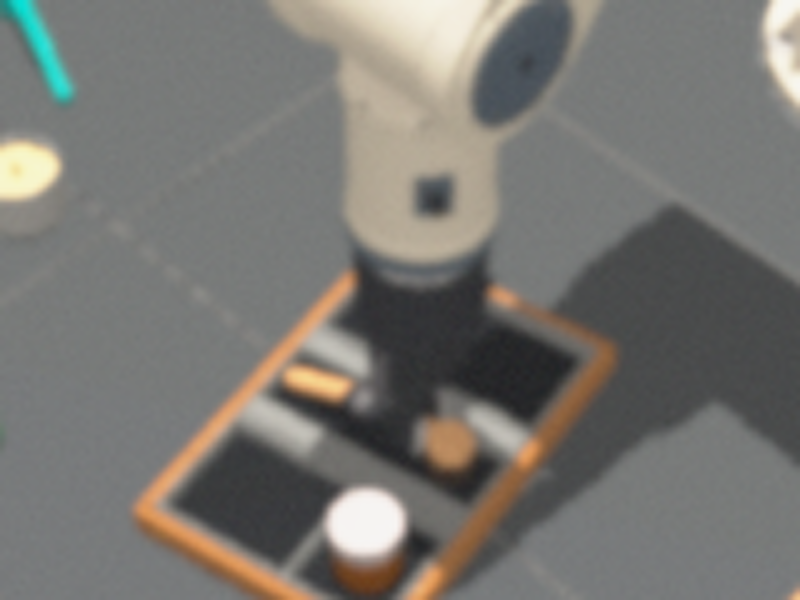

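step_arm --moves '[[[0.2,0,0,0],[0.2,0,0,0]]]'

```text
clock: 13.98
ee_pos: [0.5441, -0.0051, 0.0272]
eef_rot: [0.449, 0.542, -0.444, 0.555]
force: [-0.6, -1.2, 4.9]
grip_width: 0.156
```

step_arm --moves '[[[0,0,0,0],[0,0,0,0],[0,0,0,0],[-3,0,0,0],[-8,0,0,0],[-8,0,0,0]]]' --gripper 3.8

```text
clock: 14.72
ee_pos: [0.5451, -0.0046, 0.1105]
eef_rot: [0.45, 0.541, -0.442, 0.557]
force: [0.1, -0.3, 0.9]
grip_width: 0.443
```

Run:
```python
from h import *
plan(.517,.350,.13,.075+np.pi/2);plan(.517,.350,.02,.075+np.pi/2)
```

```text
shift [ -2.23   4.53 -35.27] turn -1.44 q6 -0.21 ee [ 0.5451 -0.0046  0.1105] grip 0.443 F [ 0.1 -0.3  0.9] t 14.725
shift [  8.76   4.28 -35.39] turn -1.44 q6 -0.21 ee [ 0.5451 -0.0046  0.1105] grip 0.443 F [ 0.1 -0.3  0.9] t 14.725
```

step_arm --moves '[[[-4,4.5,-6,-0.18],[-4,4.5,-12,-0.36],[-4,4.5,-18,-0.54],[-4,4.5,-24,-0.72],[-3,4.5,-30,-0.9],[-3,4.5,-35.3,-1.08],[-2.2,4.5,-35.3,-1.26],[-2.2,4.5,-35.3,-1.44],[-2.2,4.5,-35.3,-1.44],[-2.2,4.5,-35.3,-1.44],[-2.2,4.5,-35.3,-1.44]]]' --gripper 7.5

```text
clock: 16.1
ee_pos: [0.5167, 0.35, 0.1296]
eef_rot: [-0.028, 0.698, 0.023, 0.715]
force: [0.1, -1.6, 0.5]
grip_width: 0.881
```

Run:
```python
from h import *
plan(.517,.350,.02,.075+np.pi/2)
p=imaging.snapshot('scene');save(p,'s8.png',(250,130,490,310),3.3)
for n in ('shoe_brush','polish_tin','dauber','clothes_brush'):
  for t in imaging.tip_of(p,n): print(n,w(p,t['point']).round(3))
```

```text
shift [10.95  0.08 -0.24] turn -0.003 q6 -1.03 ee [0.5167 0.35   0.1296] grip 0.881 F [ 0.1 -1.6  0.5] t 16.1
shoe_brush [0.519 0.352 0.001]
polish_tin [ 0.501  0.455 -0.003]
dauber [ 0.326 -0.242 -0.   ]
dauber [ 0.47  -0.486 -0.001]
dauber [ 0.712 -0.265 -0.001]
dauber [ 0.553 -0.032  0.011]
clothes_brush [ 0.554  0.249 -0.002]
```

View pics/s8.png

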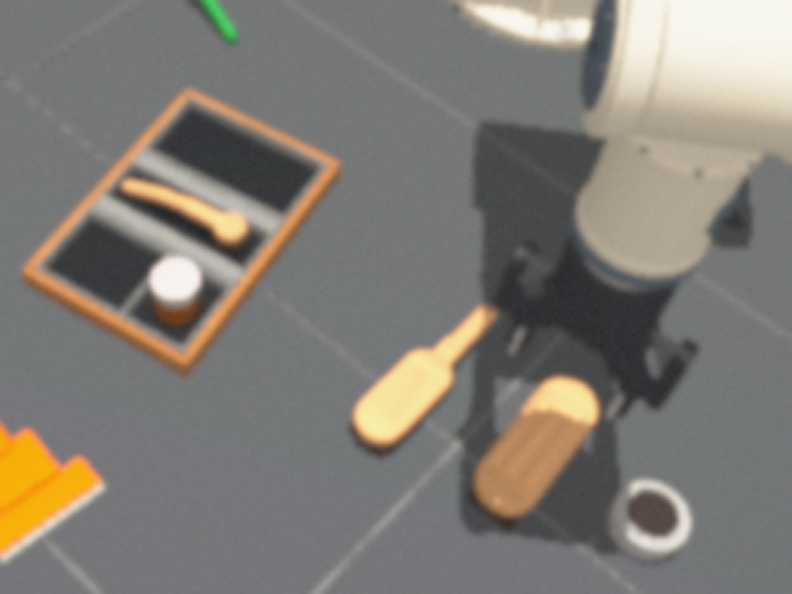

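step_arm --moves '[[[5,0.1,-0.1,0],[9,0.1,-0.1,0],[10.9,0.1,-0.1,0],[11,0.1,-0.1,0],[11,0.1,-0.1,0]]]'

```text
clock: 16.98
ee_pos: [0.5193, 0.3511, 0.021]
eef_rot: [-0.028, 0.697, 0.024, 0.716]
force: [-1.4, 0.7, -0.3]
grip_width: 0.878
```

step_arm --moves '[[[0,0,0,0],[0,0,0,0],[0,0,0,0],[0,0,0,0],[0,0,0,0]]]' --gripper 4.4 --grip_force 50

```text
clock: 17.6
ee_pos: [0.5204, 0.3518, 0.023]
eef_rot: [-0.028, 0.696, 0.025, 0.717]
force: [-0.6, -0.2, 7.4]
grip_width: 0.598
```

step_arm --moves '[[[-4,0,0,0],[-9,0,0,0],[-11,0,0,0],[-11,0,0,0]]]'

```text
clock: 18.1
ee_pos: [0.5179, 0.3527, 0.1344]
eef_rot: [-0.027, 0.695, 0.025, 0.718]
force: [0.9, -0.2, -0.9]
grip_width: 0.597
```

Run:
```python
from h import *
plan(.465,-.0485,.13,.206)
for n in ('scene','top'):
  p=imaging.snapshot(n)
  for t in imaging.tip_of(p,'shoe_brush'): print(n,w(p,t['point']).round(3))
  if n=='scene': save(p,'s9.png',(330,180,490,300),5)
```

```text
shift [  0.33 -39.62  -8.24] turn 1.438 q6 -1.03 ee [0.5179 0.3527 0.1344] grip 0.597 F [ 0.9 -0.2 -0.9] t 18.1
scene [0.518 0.355 0.115]
scene [ 0.633 -0.013  0.006]
top [0.513 0.351 0.114]
```

View pics/s9.png

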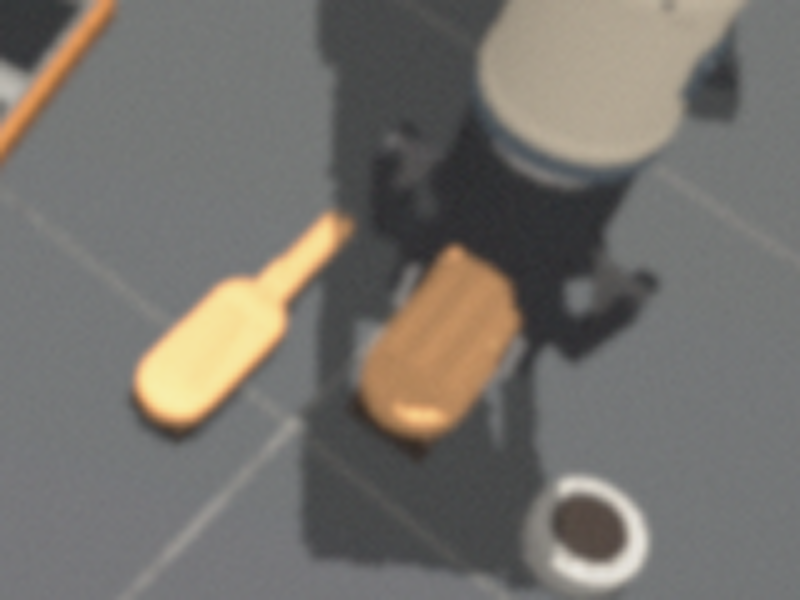

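step_arm --moves '[[[-2,-6,-1.3,0.18],[-2,-12,-2.6,0.36],[-2,-18,-4,0.54],[-2,-24,-5.3,0.72],[-2,-30,-6.6,0.9],[-1,-36,-8,1.08],[0,-39.6,-8.2,1.26],[0.3,-39.6,-8.2,1.438],[0.3,-39.6,-8.2,1.438],[0.3,-39.6,-8.2,1.438],[0.3,-39.6,-8.2,1.438]]]'

```text
clock: 19.68
ee_pos: [0.4637, -0.049, 0.1284]
eef_rot: [0.449, 0.541, -0.44, 0.558]
force: [0.4, 0.1, -1.4]
grip_width: 0.594
```

Run:
```python
from h import *
plan(.465,-.0485,.030,.206)
for n in ('scene','top'):
  p=imaging.snapshot(n)
  for t in imaging.tip_of(p,'shoe_brush'): print(n,w(p,t['point']).round(3))
  if n=='scene': save(p,'s10.png',(230,110,390,230),5)
```

```text
shift [ 9.84 -0.1  -0.12] turn 0.004 q6 -0.32 ee [ 0.4637 -0.049   0.1284] grip 0.594 F [ 0.4  0.1 -1.4] t 19.675
scene [ 0.468 -0.047  0.107]
```

View pics/s10.png

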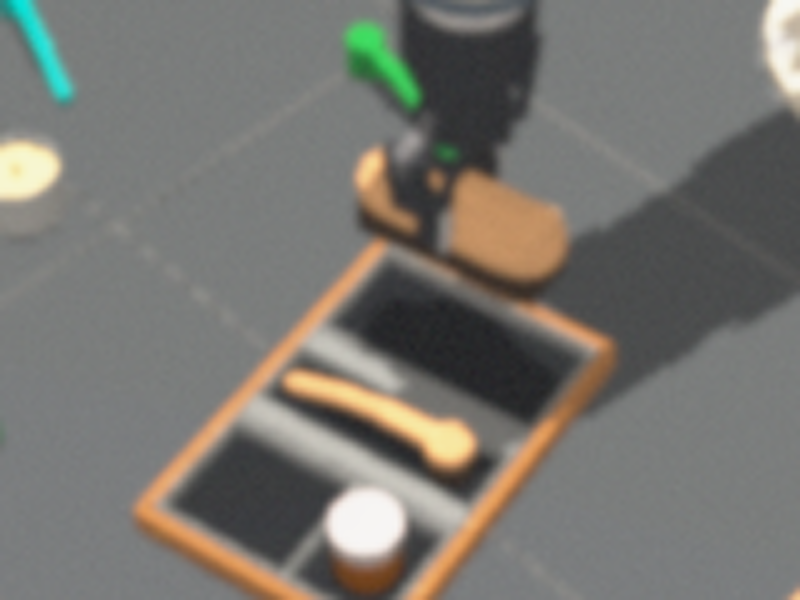

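step_arm --moves '[[[5,-0.1,-0.1,0],[8,-0.1,-0.1,0],[9.3,-0.1,-0.1,0],[9.7,-0.1,-0.1,0],[9.7,-0.1,-0.1,0]]]'

```text
clock: 20.5
ee_pos: [0.4655, -0.0488, 0.0326]
eef_rot: [0.45, 0.541, -0.441, 0.558]
force: [-0.8, 0.3, 0.9]
grip_width: 0.599
```

Run:
```python
from h import *
plan(.465,-.0485,.030,.206)
p=imaging.snapshot('scene'); save(p,'s11.png',(230,110,390,230),5)
for t in imaging.tip_of(p,'shoe_brush'): print(w(p,t['point']).round(3))
```

```text
shift [ 0.25 -0.05 -0.05] turn 0.002 q6 -0.31 ee [ 0.4655 -0.0488  0.0326] grip 0.599 F [-0.8  0.3  0.9] t 20.5
[ 0.47  -0.045  0.01 ]
```

View pics/s11.png

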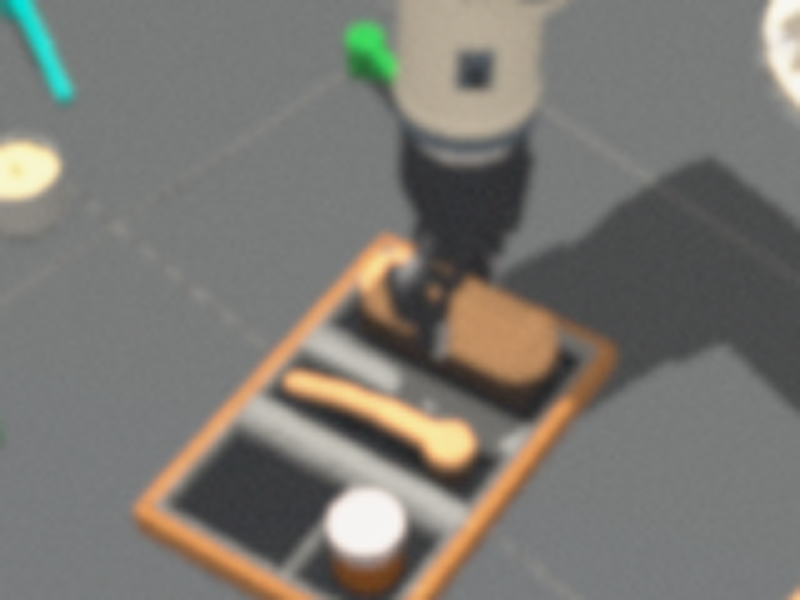

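step_arm --moves '[[[0.2,0,0,0],[0.2,0,0,0]]]'

```text
clock: 20.85
ee_pos: [0.4661, -0.0489, 0.032]
eef_rot: [0.45, 0.54, -0.44, 0.558]
force: [-5.9, 3.2, 21.1]
grip_width: 0.593
```

step_arm --moves '[[[0,0,0,0],[0,0,0,0],[0,0,0,0],[-3,0,0,0],[-9,0,0,0],[-10,0,0,0],[-10,0,0,0]]]' --gripper 7

```text
clock: 21.72
ee_pos: [0.4636, -0.0484, 0.1324]
eef_rot: [0.451, 0.54, -0.44, 0.559]
force: [0.8, 0.6, -1.0]
grip_width: 0.819
```

Run:
```python
from h import *
plan(.498,.451,.13);plan(.498,.451,.13,.206)
for n in ('top','scene'):
  p=imaging.snapshot(n)
  for o in('shoe_brush','polish_tin','cream_jar'):
    for t in imaging.tip_of(p,o): print(o,w(p,t['point']).round(3))
```

```text
shift [  0.08  13.68 -48.16] turn 0 q6 -0.31 ee [ 0.4636 -0.0484  0.1324] grip 0.819 F [ 0.8  0.6 -1. ] t 21.725
shift [  0.08  13.68 -48.16] turn 0.002 q6 -0.31 ee [ 0.4636 -0.0484  0.1324] grip 0.819 F [ 0.8  0.6 -1. ] t 21.725
polish_tin [ 0.495  0.45  -0.004]
cream_jar [0.623 0.032 0.013]
shoe_brush [ 0.469 -0.047  0.01 ]
polish_tin [ 0.502  0.457 -0.002]
cream_jar [0.625 0.034 0.004]
```

step_arm --moves '[[[0,1.8,-6,0],[0,3.5,-12,0],[0,5,-18,0],[0,7,-24,0],[0,9,-30,0],[0,11,-36,0],[0,13,-42,0],[0,13.8,-48.3,0],[0,13.8,-48.3,0],[0,13.8,-48.3,0],[0,13.8,-48.3,0]]]' --gripper 8.2

```text
clock: 23.5
ee_pos: [0.4981, 0.4513, 0.1294]
eef_rot: [0.45, 0.541, -0.441, 0.557]
force: [0.2, 0.5, 1.1]
grip_width: 0.96
```

Run:
```python
from h import *
plan(.499,.453,.05,.206);plan(.499,.453,.011,.206)
p=imaging.snapshot('scene')
a=cv2.resize(p['img'][110:230,230:390,::-1],(780,585),interpolation=cv2.INTER_CUBIC)
b=p['img'][250:330,400:506,::-1]
cv2.imwrite('pics/s12.png',np.hstack([cv2.resize(x,(400,300),interpolation=cv2.INTER_CUBIC) for x in (a,b)]))
```

```text
shift [ 7.94 -0.07 -0.23] turn 0.001 q6 0.55 ee [0.4981 0.4513 0.1294] grip 0.96 F [0.2 0.5 1.1] t 23.5
shift [11.84 -0.16 -0.28] turn 0.001 q6 0.55 ee [0.4981 0.4513 0.1294] grip 0.96 F [0.2 0.5 1.1] t 23.5
```

View pics/s12.png

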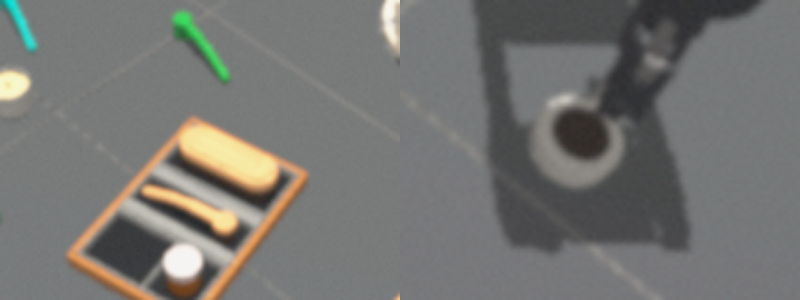

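step_arm --moves '[[[5,-0.1,-0.2,0],[9,-0.1,-0.2,0],[11,-0.1,-0.2,0],[11.6,-0.1,-0.2,0],[11.8,-0.1,-0.2,0],[11.8,-0.1,-0.2,0]]]'

```text
clock: 24.3
ee_pos: [0.5007, 0.453, 0.0129]
eef_rot: [0.451, 0.54, -0.441, 0.557]
force: [0.2, 0.6, -0.5]
grip_width: 0.959
```

step_arm --moves '[[[0,0,0,0],[0,0,0,0],[0,0,0,0],[0,0,0,0],[0,0,0,0]]]' --gripper 5 --grip_force 50

```text
clock: 24.92
ee_pos: [0.5012, 0.4536, 0.0147]
eef_rot: [0.451, 0.54, -0.44, 0.558]
force: [-2.4, -1.5, 9.6]
grip_width: 0.671
```

step_arm --moves '[[[-4,0,0,0],[-9,0,0,0],[-11,0,0,0],[-11,0,0,0]]]'

```text
clock: 25.42
ee_pos: [0.4986, 0.4546, 0.1262]
eef_rot: [0.452, 0.54, -0.439, 0.558]
force: [-0.3, 0.4, -1.2]
grip_width: 0.671
```

Run:
```python
from h import *
plan(.640,-.047,.13,.206)
for n in ('top','scene'):
  p=imaging.snapshot(n)
  for t in imaging.tip_of(p,'polish_tin'): print(n,w(p,t['point']).round(3))
save(p,'s13.png',(380,200,500,290),6)
```

```text
shift [ 0.1   3.53 52.  ] turn 0.001 q6 0.56 ee [0.4986 0.4546 0.1262] grip 0.671 F [-0.3  0.4 -1.2] t 25.425
top [0.496 0.452 0.11 ]
scene [0.622 0.037 0.009]
```

View pics/s13.png

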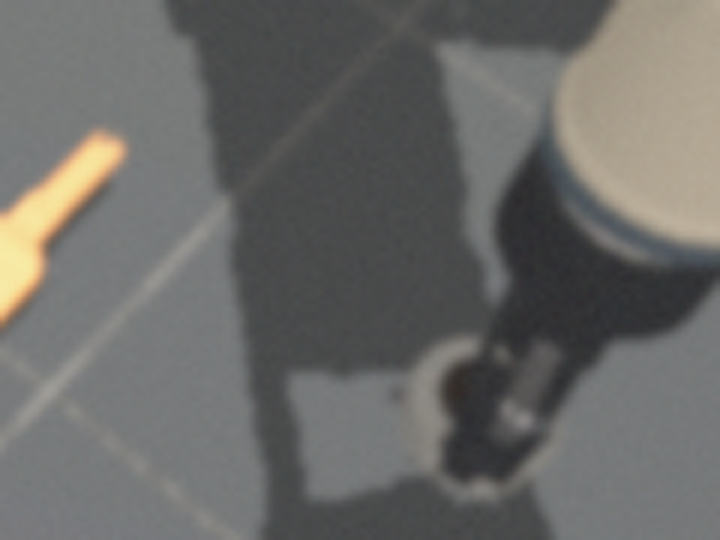

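step_arm --moves '[[[-1,0.4,6,0],[-1,0.8,12,0],[-1,1.2,18,0],[-1,1.6,24,0],[-1,2,30,0],[-1,2.4,36,0],[-1,2.8,42,0],[-1,3.2,48,0],[0,3.5,52,0],[0,3.5,52,0],[0,3.5,52,0],[0,3.5,52,0]]]'

```text
clock: 27.12
ee_pos: [0.6377, -0.0474, 0.1285]
eef_rot: [0.45, 0.541, -0.441, 0.557]
force: [0.4, -1.1, -1.5]
grip_width: 0.672
```

Run:
```python
from h import *
plan(.640,-.047,.027,.206)
for n in ('top','scene'):
  p=imaging.snapshot(n)
  for t in imaging.tip_of(p,'polish_tin'): print(n,w(p,t['point']).round(3))
save(p,'s14.png',(230,110,390,230),5)
```

```text
shift [ 1.015e+01 -1.000e-02 -1.000e-01] turn 0.002 q6 -0.28 ee [ 0.6377 -0.0474  0.1285] grip 0.672 F [ 0.4 -1.1 -1.5] t 27.125
top [ 0.636 -0.051  0.109]
scene [ 0.639 -0.045  0.113]
```

View pics/s14.png

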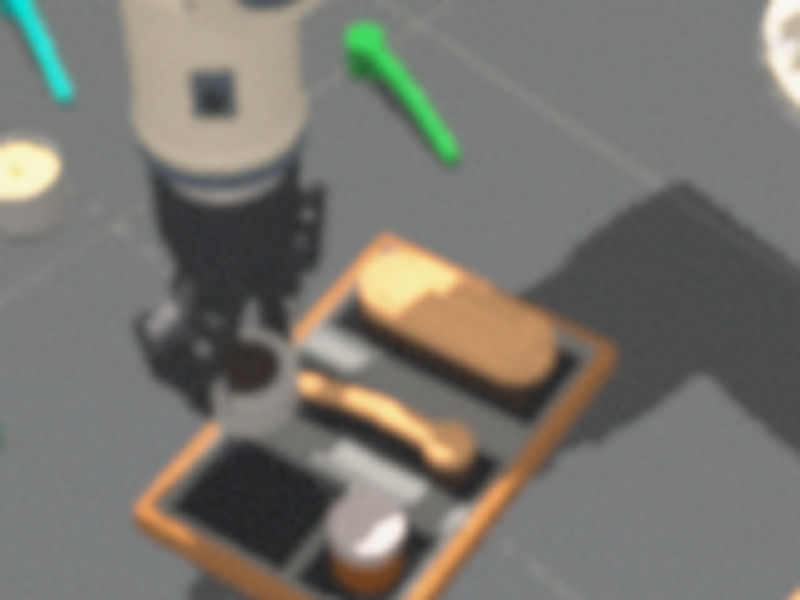

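step_arm --moves '[[[5,0,-0.1,0],[8,0,-0.1,0],[9.5,0,-0.1,0],[10.2,0,-0.1,0],[10.3,0,-0.1,0],[10.3,0,-0.1,0]]]'

```text
clock: 28.08
ee_pos: [0.6414, -0.0473, 0.0271]
eef_rot: [0.45, 0.54, -0.44, 0.558]
force: [0.3, 0.2, -0.8]
grip_width: 0.67
```

step_arm --moves '[[[0.15,-0.1,0,0],[0.25,-0.1,0,0],[0.3,-0.1,0,0]]]'

```text
clock: 28.45
ee_pos: [0.6406, -0.0476, 0.0242]
eef_rot: [0.45, 0.54, -0.44, 0.558]
force: [0.4, 0.1, -0.9]
grip_width: 0.673
```

step_arm --moves '[[[0.1,0,0,0],[0.15,0,0,0]]]'

```text
clock: 28.7
ee_pos: [0.6407, -0.0476, 0.0237]
eef_rot: [0.45, 0.54, -0.44, 0.558]
force: [-5.1, -0.0, 13.9]
grip_width: 0.674
```

step_arm --moves '[[[0,0,0,0],[0,0,0,0],[0,0,0,0],[-3,0,0,0],[-9,0,0,0],[-12,0,0,0],[-18,0,0,0],[-18,0,0,0]]]' --gripper 7.2

```text
clock: 29.7
ee_pos: [0.6384, -0.0469, 0.2088]
eef_rot: [0.452, 0.537, -0.439, 0.561]
force: [1.1, 0.1, 0.6]
grip_width: 0.845
```

Run:
```python
from h import *
plan(.40,-.3,.25)
for n in ('top','scene'):
  p=imaging.snapshot(n)
  for o in('shoe_brush','polish_tin','cream_jar','dauber','candle_tin','clothes_brush'):
    for t in imaging.tip_of(p,o):
      x=w(p,t['point']);e=x[:2]-[.549,-.031]; print(n,o,x.round(3),'caddy',np.round([e@[.979,.2045],e@[-.2045,.979]],3))
```

```text
shift [ -4.86 -28.39  19.9 ] turn 0 q6 -0.28 ee [ 0.6384 -0.0469  0.2088] grip 0.845 F [1.1 0.1 0.6] t 29.7
top polish_tin [ 0.639 -0.049  0.005] caddy [ 0.084 -0.036]
top dauber [ 0.325 -0.242 -0.001] caddy [-0.262 -0.161]
top dauber [ 0.471 -0.495  0.   ] caddy [-0.171 -0.438]
top dauber [ 0.709 -0.273  0.004] caddy [ 0.107 -0.269]
top candle_tin [ 0.582 -0.361 -0.003] caddy [-0.035 -0.33 ]
top clothes_brush [ 0.552  0.238 -0.001] caddy [0.058 0.263]
scene shoe_brush [ 0.469 -0.049  0.01 ] caddy [-0.082 -0.001]
scene polish_tin [ 0.644 -0.045  0.008] caddy [ 0.09  -0.033]
scene cream_jar [0.625 0.035 0.006] caddy [0.088 0.049]
scene dauber [ 0.325 -0.242  0.001] caddy [-0.262 -0.161]
scene dauber [ 0.555 -0.033  0.009] caddy [ 0.006 -0.003]
scene dauber [ 0.472 -0.485 -0.002] caddy [-0.168 -0.428]
scene dauber [ 0.71  -0.263 -0.001] caddy [ 0.11 -0.26]
scene candle_tin [ 0.58  -0.361 -0.001] caddy [-0.037 -0.33 ]
scene candle_tin [ 0.47  -0.053  0.004] caddy [-0.082 -0.006]
scene clothes_brush [ 0.557  0.247 -0.001] caddy [0.065 0.271]
```

Move aside for a clear final look.

step_arm --moves '[[[-3,-5,5,0],[-4,-10,10,0],[-4,-16,14,0],[-4,-22,18,0],[-4,-28,19,0],[-4,-28,19,0],[-4,-28,19,0],[-4,-28,19,0],[-4,-28,19,0]]]'

```text
clock: 31.52
ee_pos: [0.4006, -0.2898, 0.238]
eef_rot: [0.45, 0.54, -0.44, 0.559]
force: [0.4, -0.3, -0.1]
grip_width: 0.847
```

Run:
```python
from h import *
a=imaging.snapshot('top')['img'][130:250,270:430,::-1]; b=imaging.snapshot('scene')['img'][130:250,230:390,::-1]
cv2.imwrite('pics/f.png',np.hstack([cv2.resize(x,(400,300),interpolation=cv2.INTER_CUBIC) for x in (a,b)]))
p=imaging.snapshot('top')
for o in('shoe_brush','polish_tin','cream_jar','dauber'):
    for t in imaging.tip_of(p,o):
      x=w(p,t['point']);e=x[:2]-[.549,-.031]; print(o,x.round(3),'caddy',np.round([e@[.979,.2045],e@[-.2045,.979]],3))
```

```text
shoe_brush [ 0.463 -0.05   0.014] caddy [-0.088 -0.001]
polish_tin [ 0.639 -0.052  0.005] caddy [ 0.084 -0.039]
polish_tin [ 0.549 -0.038  0.009] caddy [-0.001 -0.007]
cream_jar [0.624 0.03  0.012] caddy [0.086 0.044]
dauber [ 0.707 -0.271 -0.   ] caddy [ 0.106 -0.267]
dauber [ 0.475 -0.491 -0.   ] caddy [-0.167 -0.435]
dauber [ 0.327 -0.243  0.002] caddy [-0.261 -0.162]
dauber [ 0.548 -0.038  0.009] caddy [-0.003 -0.006]
```

View pics/f.png

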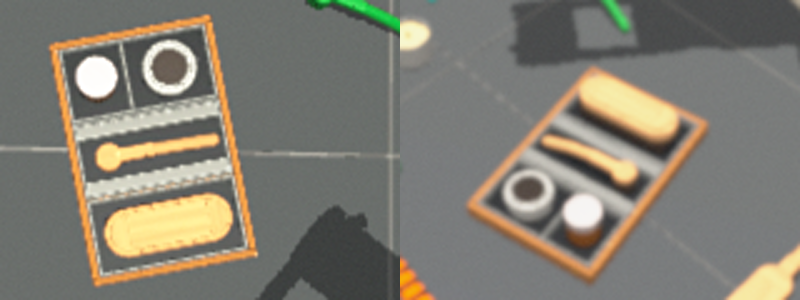

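```bash
python3 -c "
from bench import r; print(r.finish_job())"
```

```text
the job is handed in; nothing more can be done
None
```

I put all four kit things away in the caddy and handed the job in at about 32 s of the 96 s. `finish_job` gave no verdict, so what follows rests on my own last checks.

**Final positions:** both cameras show each thing in its own compartment, with the gripper clear of everything. From the top camera, offsets from each nominal compartment centre (x, y):

| Thing | Offset x (mm) | Offset y (mm) | Allowed x / y (mm) |
|---|---|---|---|
| Shoe brush | -2 | -1 | ±16 / ±14 |
| Dauber | -3 | -6 | ±17 / ±14 |
| Polish tin | -2 | -5 | ±14 / ±20 |
| Cream jar | 0 | -4 | ±21 / ±16 |

**Bystanders:** the clothes brush and candle tin read within about 5 mm of where they started.

**Disagreements:**
- The top and scene cameras differ by 3 to 8 mm on the same thing, but both place everything inside its limits.
- The network's height readings scatter by several mm. The last top picture gave the shoe brush 14 mm and the jar 12 mm above the work surface, near or at the 14 mm limit. Earlier scene pictures gave 10 and 6 mm.
- I take these as noise, because the brush and tin both showed floor contact force before release and all four look flat.
- The network also gave a false second tin at the dauber's position and a false candle in the open insert; the pictures show neither.

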